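# Lock the quick-change chuck that holds the wheel brush

### The job

Two quick-change chucks stand on the bench, both unlocked. Lock the one that holds the wheel brush: pull its spring collar up, turn it clockwise (seen from above) past the brass bridge from the red mark to the green mark, and let it spring fully back down there. Leave the chuck with the green grinding point as it is, and let go.

Things in the scene. Friction and masses are not known exactly. Their poses are not given: they have to be found in the camera images.
- brush_grip (a point): Grip point on the upright axis of the brush chuck's collar, 32 mm above its underside, 75 mm above the table; rises with it. The collar is a round knurled aluminium drum, 40 mm across, 42 mm high, gripped across its diameter from straight above in any yaw; keep fingertips 12 mm above its underside, clear of the crown. The wheel brush, 20 mm across, stands out of its top, up to z 110 mm.
- brush_lift (a joint): How far that collar is pulled up, m: 0 fully down, 0.018 upper stop. A spring presses it down with 5 N at 0, 9.5 N at the top. An orange lug on its lower rim hangs in a crown on the blue housing (72 mm wide, bolted down); a brass bridge between the released and the locked notch blocks the lug, which clears it above 0.010; turn at about 0.014.
- brush_turn (a joint): Turn of that collar, rad, growing clockwise seen from above; stops at 0 and 1.48. It starts released (lug at the red mark) at 0 to 0.12. Locked (lug in the notch at the green mark): 1.08 to 1.48, so aim for 1.28. With the lug down it cannot pass between the two. It turns easily (0.015 N m) and stays where it is left.
- stone_pointer (a point): Outer tip of the orange lug on the collar of the other chuck, alike in make but with a small green grinding cone on its shank; 31 mm from that collar's axis, 46 mm above the table. That collar is to be left as it is.

How it is judged:
By the outcome, as a careful person would: the job done as asked, in the order asked, and still so for the second after the job is handed in, with the robot touching nothing.
It also fails if it takes over 40 s, if anything falls off the work surface, if the arm or the gripper's body presses on something with over 40 N, if the wrist force passes 120 N, or if a joint passes its speed limit or range.

### The arm

A 7-joint arm with a two-finger parallel gripper is mounted at the origin on a cart in front of the work surface, level with it; the furniture and walls round the work are solid. World frame = base frame: x ahead of the robot, y to its left, z up, the work surface at z = 0. Lengths are in mm, angles in degrees, forces in N, time in s.
With the tool pointing down it reaches from about 400 to 850 mm from the base axis. Payload 4.5 kg.
Tool frame: the origin (TCP) lies midway between the tips of the shut fingers; the grasp point (between the pads) lies 19 mm behind it; z points along the fingers, y is the line along which they close (so a half turn about z gives the same grasp; the last joint's range is limited). The gripper opens to 85 mm and grips with 20 to 120 N. Pads are 22 mm wide; open, the fingers measure 114 mm over their backs; the gripper's body (76 mm by 85 mm) begins 54 mm behind the grasp point. The pads swing forward as they close: fully open they stand 13 mm farther back than shut.
Start: joints at [-73.465, 39.483, -11.15, 89.685, 9.013, 51.709, -12.324], TCP at [157.511, 604.851, 231.317] pointing down, gripper open.
Joint ranges: [-172.22, 172.22], [-26.19, 119.32], [-84.43, 86.54], [7.71, 146.69], [-57.33, 237.33], [2.42, 119.75], [-152.13, 152.13]. Speed limits (degrees/s): [147.25, 147.25, 180, 180, 180, 180, 180].

### API

Orientations are given as [roll, pitch, yaw] about the fixed x, y, z axes, in that order (R = Rz(yaw) Ry(pitch) Rx(roll)).
In Python, from rig import sensors, grab_frame, camera_model, job, regions_of, pinpoint gives the robot as it stands. The module is installed in compiled form; this text tells all that it offers.
- The arm moves only by the tool servo_tool, never from a script. Its argument "rows" is a list of rows, each a list of 2 entries, a list of its own where there are three numbers: the shift along the tool's x, y, z scaled (see below), then the turn, a rotation vector about the tool's x, y, z scaled (see below). In form: [[[x, y, z], [rx, ry, rz]], ...]. A call has 1 to 10 rows; each row shifts and turns the commanded pose from where the row before left it, along the tool's axes as they then stand; what a row does not reach is not made up. The controller multiplies each number of a shift by 1000 mm and each number of a turn by 180 degrees. A row lasts 1/10 s, in which the tool goes at most 50 mm and 8.59 degrees, less where a joint would pass 70% of its speed; a pose out of reach is approached as far as the arm can. A call with a number of a shift or a turn outside -1 to 1 is refused whole. A call with a gripper value outside its range is refused whole. "fingers" is the finger opening in mm, from 0 to 85.4, set as the call begins (left out, the last holds). The fingers move at their own pace and stop on an object; "newtons" is the grip in N (left out, the last holds). Time passes only in rows, so rows that do not move let the fingers close. It gives the time, the measured TCP pose, the force, the opening and the grip force at its end, in the units of the state.
- sensors.read_state(): the state, without advancing time (a new reading comes with each control period).
- grab_frame(name): name is "scene" or "top" or "wrist"; returns (picture, depth): 480x640x3 uint8, red, green, blue; 480x640 float32, mm along the optical axis (not along the pixel's ray), 0 where there is no reading.
- camera_model(name): a dict with "fx", "fy", "cx", "cy" (pixels), "extrinsics" (4x4, takes a point from world to camera coordinates); the wrist camera has in their place "mount" (4x4, takes a point from camera to tool coordinates, whose origin is the TCP and whose axes are the flange's). Camera axes: x right, y up, looking along -z (the intrinsics and any distortion apply to the point x, -y, -z); pixel columns grow to the right and rows downward; lengths in mm; the calibration is good to about 2 mm. A picture is of the moment at which its call begins: read the wrist's pose just before it. camera_model takes no time and is no camera call.
- job.close_job(): hands the job in; it is judged then, once.
Trained networks look in the newest picture that a camera, given by its name, has taken for a name from the list of things; names that differ only in an ending like _2 or _b are one class to them, and where a whole thing is asked for, a point or a joint stands for the part that bears it (a point fixed in the world has none). Each returns a list of dicts, best first, with "p" (0 to 1); they miss things now and then, are a little off and sometimes report something else, mostly with a low value. They report only what shows in the picture. A call takes as long as a camera call.
- regions_of(camera, thing): "mask" (480x640 bool, what is visible of it).
- pinpoint(camera, thing): "centre" ([x, y, z] in mm, in world coordinates, good to about 4 mm: a listed point, or the origin of a listed thing).
The state is a dict: "clock": time; "qpos": joint angles; "joint_velocities": joint speeds; "joint_torque": joint torques, N m; "tcp_pos": TCP position; "orientation": TCP orientation; "ft_force": force on the tool from outside, world axes, zero at the start; "wrist_torque": the same for the moment, N m; "width": opening from 0.0 (shut) to 1.0 (fully open); "gripper_force": force on a finger pad.
Only numpy, scipy, OpenCV 4.12 (cv2) and the standard library are available. Lean on these libraries where they do the work, as an engineer would, in place of code of your own. Each camera call takes 0.05 s, during which the arm holds its last target. There are 200 camera calls.

## Working session

There is one attempt and no reset: what is moved stays moved. The work goes in short steps, Python scripts to look and compute and a tool call to move; the robot and the scene stay as the last step left them, time stands still between calls to the robot, and variables do not carry over. Pictures are saved under pics/ and viewed, at most 10 in all, crops included, and the job is handed in when it is done.

Besides the shell and the picture viewer there is one more tool, called after "Request:" as name(argument=value, ...), one argument or row to a line, values as JSON. servo_tool: Moves the arm, as the interface text tells. Its arguments: {"type":"object","properties":{"rows":{"type":"array","items":{"type":"array"}},"fingers":{"type":"number"},"newtons":{"type":"number"}},"required":["rows"]}

```bash
mkdir -p pics; python3 - <<'E'
from rig import *
import cv2
for c in ("top","scene"):
    p,d=grab_frame(c); cv2.imwrite(f"pics/{c}0.png",p[:,:,::-1])
    for t in ("brush_grip","stone_pointer"):
        print(c,t,[(r["p"],r["centre"]) for r in pinpoint(c,t)])
s=sensors.read_state(); print(s)
E
```

```text
top brush_grip [(0.69, [490.6, 192.2, 72.1])]
top stone_pointer [(0.71, [488.7, -1.5, 43.5])]
scene brush_grip [(0.96, [489.9, 195.2, 72.9])]
scene stone_pointer [(0.78, [492.6, -4.7, 48.9])]
{'clock': 0.3, 'qpos': array([-73.46496439,  39.5005912 , -11.14852267,  89.70351291,
         9.01110323,  51.70952844, -12.32361016]), 'joint_velocities': array([-0.03577782, -0.08666014,  0.08077795, -0.06885315,  0.06625368,
        0.09436289,  0.03840522]), 'joint_torque': array([ 1.51748933e-03, -5.39012575e+01, -1.26368187e+00, -1.58518124e+01,
        9.72984155e-03,  5.98076513e-03, -1.04260545e-05]), 'tcp_pos': array([157.46760935, 604.64100119, 231.03325032]), 'orientation': array([-1.79967744e+02,  4.97903591e-04,  1.65403924e+02]), 'ft_force': array([ 0.47114414, -0.55947849,  0.061446  ]), 'wrist_torque': array([-0.02064331,  0.01685183,  0.00475171]), 'gripper_force': 0.0, 'width': 1.0026006971290837}
```

View pics/top0.png

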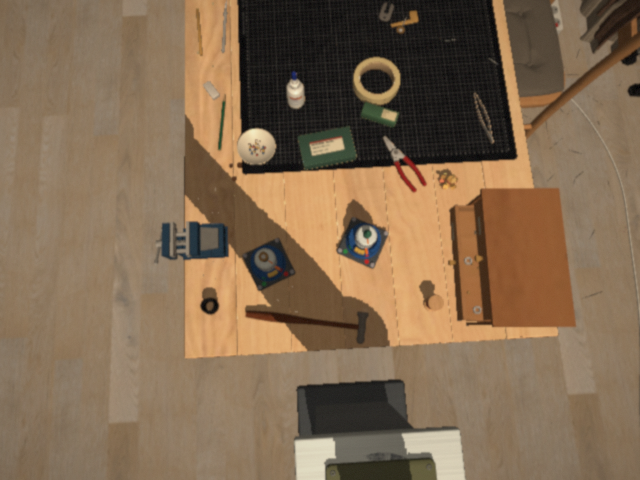

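View pics/scene0.png

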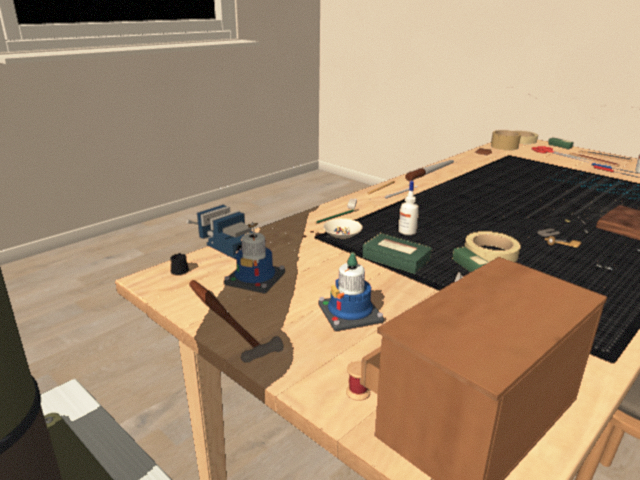

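The brush chuck is the left one, at top (267,262), with the grey wheel brush. The green cone is on the right one at (366,238). This agrees with the networks, and both chucks stand clear of the vise and hammer. I'll move above the brush chuck.

Request:
servo_tool(
  rows=[
    [[-0.036,-0.026,0],[0,0,0]],
    [[-0.036,-0.026,0],[0,0,0]],
    [[-0.036,-0.026,0],[0,0,0]],
    [[-0.036,-0.026,0],[0,0,0]],
    [[-0.036,-0.026,0],[0,0,0]],
    [[-0.036,-0.026,0],[0,0,0]],
    [[-0.036,-0.026,0],[0,0,0]],
    [[-0.036,-0.026,0],[0,0,0]],
    [[-0.036,-0.026,0],[0,0,0]],
    [[-0.036,-0.026,0],[0,0,0]],
  ],
  fingers=85,
)

```text
clock: 1.3
tcp_pos: [441.4, 261.0, 231.4]
orientation: [180.0, 0.0, 165.4]
ft_force: [0.4, 0.0, -0.7]
width: 0.995
gripper_force: 0.0
```

Request:
servo_tool(
  rows=[
    [[-0.036,-0.026,0],[0,0,0]],
    [[-0.03,-0.026,0],[0,0,0]],
    [[0,0,0],[0,0,0]],
    [[0,0,0],[0,0,0]],
    [[0,0,0],[0,0,0]],
  ],
)

```text
clock: 1.8
tcp_pos: [490.4, 196.8, 231.3]
orientation: [180.0, -0.0, 165.5]
ft_force: [-0.8, -0.4, -0.2]
width: 0.994
gripper_force: 0.0
```

```bash
python3 - <<'E'
from rig import *
import cv2
s=sensors.read_state(); print(s["clock"],s["qpos"],s["tcp_pos"],s["orientation"],s["ft_force"])
print(camera_model("wrist"))
p,d=grab_frame("wrist"); cv2.imwrite("pics/w0.png",p[:,:,::-1])
for t in ("brush_grip","stone_pointer"):
    print(t,[(r["p"],r["centre"]) for r in pinpoint("wrist",t)])
E
```

```text
1.8 [-17.43160717  32.54997212 -14.988901   106.21744438  11.74065476
  42.72291261  36.67973207] [490.40081553 196.83302636 231.33330689] [ 1.79950720e+02 -4.06598336e-02  1.65509254e+02] [-0.79673197 -0.38487993 -0.2499073 ]
{'fx': 402.4524806272175, 'fy': 402.4524806272175, 'cx': 314.97551195425297, 'cy': 243.74418267077675, 'mount': array([[-5.55953236e-04,  9.65776687e-01,  2.59374405e-01,
         6.47683368e+01],
       [ 9.99998862e-01,  9.00775492e-04, -1.21058732e-03,
        -2.43909232e-01],
       [-1.40279512e-03,  2.59373437e-01, -9.65776088e-01,
        -1.44136681e+02],
       [ 0.00000000e+00,  0.00000000e+00,  0.00000000e+00,
         1.00000000e+00]])}
brush_grip [(0.72, [489.1, 192.1, 74.6])]
stone_pointer [(0.6, [487.2, -1.3, 49.3])]
```

View pics/w0.png

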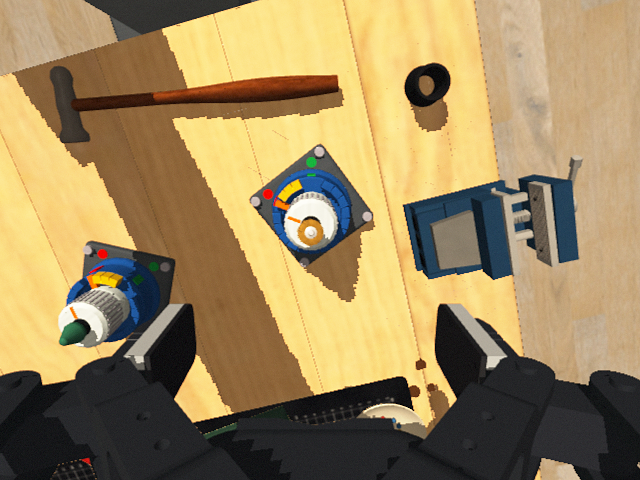

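The wrist view shows the brush collar at (311,222), with its lug at (280,205). The red mark is at (268,194), the brass bridge at (290,190) and the green mark at (312,162). I'll fit the axis from depth.

```bash
cat > h.py <<'E'
from rig import *
import numpy as np, cv2
from scipy.spatial.transform import Rotation as Ro
def world(name="wrist"):
    s=sensors.read_state(); p,d=grab_frame(name); m=camera_model(name)
    v,u=np.mgrid[:480,:640]
    c=np.stack([(u-m["cx"])/m["fx"]*d,-(v-m["cy"])/m["fy"]*d,-d],-1)
    T=np.eye(4); T[:3,:3]=Ro.from_euler("xyz",s["orientation"],degrees=True).as_matrix(); T[:3,3]=s["tcp_pos"]
    A=T@m["mount"] if name=="wrist" else np.linalg.inv(m["extrinsics"])
    return s,p,c@A[:3,:3].T+A[:3,3]
E
python3 - <<'E'
from h import *
for n in ("wrist","top"):
    s,p,w=world(n)
    near=np.hypot(w[...,0]-489,w[...,1]-193)<32
    print(n,np.histogram(w[near][:,2],bins=range(0,125,5)))
    for lo,hi in((80,90),(70,80)):
        q=w[near&(w[...,2]>lo)&(w[...,2]<hi)][:,:2].astype(np.float32)
        if len(q)>10: print(lo,len(q),cv2.minEnclosingCircle(q),q.mean(0))
    q=w[near&(w[...,2]>98)]
    print("brush",len(q),(q[:,:2].min(0)+q[:,:2].max(0))/2, np.ptp(q,0) )
    hsv=cv2.cvtColor(p,cv2.COLOR_RGB2HSV)
    for nm,l,h in(("orange",8,18),("yellow",19,30),("green",50,75),("red",0,4)):
        k=near&(hsv[...,0]>=l)&(hsv[...,0]<=h)&(hsv[...,1]>170)&(hsv[...,2]>100)&(w[...,2]<60)
        if k.sum()>3: q=np.median(w[k],0);print(nm,k.sum(),q,np.degrees(np.arctan2(q[1]-193,q[0]-489)))
E
```

```text
wrist (array([   0,    0,    0,    0,    0,    0,    4,    2,  696,  134, 1277,
         81,   35,   42,   47,   45,  373, 1282,    0,    0,    2,  410,
        144,    0]), array([  0,   5,  10,  15,  20,  25,  30,  35,  40,  45,  50,  55,  60,
        65,  70,  75,  80,  85,  90,  95, 100, 105, 110, 115, 120]))
80 1655 ((488.13006591796875, 193.7628173828125), 20.402435302734375) [485.08447 194.80072]
70 92 ((487.49493408203125, 194.2059783935547), 20.117429733276367) [473.85117 199.28082]
brush 21039 [481.49814068 195.53201244] [ 31.93836884  57.26510005 228.32470708]
orange 87 [473.29278787 173.24423151  49.99145829] -128.48714492513713
yellow 225 [462.97895077 182.97698476  54.33286633] -158.93387683589492
top (array([0, 0, 0, 0, 0, 0, 0, 0, 0, 0, 0, 0, 0, 0, 0, 0, 0, 0, 0, 0, 0, 0,
       0, 0]), array([  0,   5,  10,  15,  20,  25,  30,  35,  40,  45,  50,  55,  60,
        65,  70,  75,  80,  85,  90,  95, 100, 105, 110, 115, 120]))
brush 2709 [489.06370456 192.98364055] [63.55496646 63.84409943 70.53825168]
```

Request:
servo_tool(
  rows=[
    [[0.001,-0.0035,0.02],[0,0,0]],
    [[0,0,0.025],[0,0,0]],
    [[0,0,0.025],[0,0,0]],
    [[0,0,0.025],[0,0,0]],
    [[0,0,0.025],[0,0,0]],
    [[0,0,0.02],[0,0,0]],
    [[0,0,0.015],[0,0,0]],
    [[0,0,0.011],[0,0,0]],
    [[0,0,0.01],[0,0,0]],
    [[0,0,0],[0,0,0]],
  ],
)

```text
clock: 3.05
tcp_pos: [488.7, 192.5, 54.4]
orientation: [-179.9, -0.1, 165.4]
ft_force: [0.2, 0.0, 0.2]
width: 0.998
gripper_force: 0.0
```

Request:
servo_tool(
  rows=[
    [[0,0,0],[0,0,0]],
    [[0,0,0],[0,0,0]],
    [[0,0,0],[0,0,0]],
    [[0,0,0],[0,0,0]],
    [[0,0,0],[0,0,0]],
    [[0,0,0],[0,0,0]],
    [[0,0,0],[0,0,0]],
    [[0,0,0],[0,0,0]],
  ],
  fingers=30,
  newtons=40,
)

```text
clock: 3.85
tcp_pos: [490.1, 193.5, 56.3]
orientation: [179.9, 0.1, 165.4]
ft_force: [-1.2, 0.6, 6.6]
width: 0.459
gripper_force: 39.8
```

Request:
servo_tool(
  rows=[
    [[0,0,-0.003],[0,0,0]],
    [[0,0,-0.004],[0,0,0]],
    [[0,0,-0.004],[0,0,0]],
    [[0,0,-0.004],[0,0,0]],
    [[0,0,0],[0,0,0]],
    [[0,0,0],[0,0,0]],
  ],
)

```text
clock: 4.45
tcp_pos: [490.0, 193.5, 70.4]
orientation: [179.9, 0.1, 165.4]
ft_force: [2.7, 4.7, -9.3]
width: 0.452
gripper_force: 41.3
```

```bash
python3 - <<'E'
from h import *
s=sensors.read_state();print(s["tcp_pos"],s["ft_force"],s["wrist_torque"])
p,_=grab_frame("wrist"); q,_=grab_frame("scene")
cv2.imwrite("pics/w1.png",np.hstack([p[::,120:520,::-1],cv2.resize(q[180:330,180:305,::-1],(400,480))]))
print(pinpoint("scene","brush_grip")and [(r["p"],r["centre"]) for r in pinpoint("scene","brush_grip")])
E
```

```text
[489.97401515 193.50315555  70.40182009] [ 2.73945982  4.66542768 -9.29162002] [ 0.95247447 -0.71952614 -0.01202945]
[(0.82, [490.9, 197.4, 88.0])]
```

View pics/w1.png

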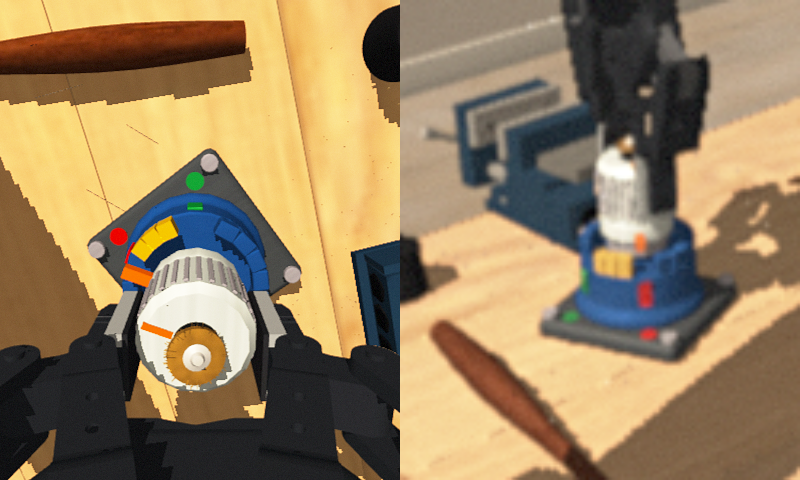

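The collar is up about 14 mm: the scene view shows the lug above the bridge at (640,242), and the pull is 9.3 N. Now the clockwise turn of 71°, about +z of the tool.

Request:
servo_tool(
  rows=[
    [[0,0,0],[0,0,0.025]],
    [[0,0,0],[0,0,0.025]],
    [[0,0,0],[0,0,0.025]],
    [[0,0,0],[0,0,0.025]],
    [[0,0,0],[0,0,0.025]],
    [[0,0,0],[0,0,0.025]],
    [[0,0,0],[0,0,0.025]],
    [[0,0,0],[0,0,0.025]],
    [[0,0,0],[0,0,0.025]],
    [[0,0,0],[0,0,0.025]],
  ],
)

```text
clock: 5.65
tcp_pos: [488.9, 192.1, 70.0]
orientation: [-179.9, -0.0, 120.2]
ft_force: [1.7, 1.5, -9.9]
width: 0.448
gripper_force: 41.3
```

Request:
servo_tool(
  rows=[
    [[0,0,0],[0,0,0.018]],
    [[0,0,0],[0,0,0.018]],
    [[0,0,0],[0,0,0.018]],
    [[0,0,0],[0,0,0.018]],
    [[0,0,0],[0,0,0.018]],
    [[0,0,0],[0,0,0.018]],
    [[0,0,0],[0,0,0.018]],
    [[0,0,0],[0,0,0.018]],
    [[0,0,0],[0,0,0]],
    [[0,0,0],[0,0,0]],
  ],
)

```text
clock: 6.65
tcp_pos: [487.9, 191.9, 69.9]
orientation: [-179.8, 0.0, 94.5]
ft_force: [0.1, 1.5, -9.0]
width: 0.452
gripper_force: 41.3
```

```bash
python3 - <<'E'
from h import *
s=sensors.read_state();print(s["tcp_pos"],s["ft_force"],s["wrist_torque"],s["orientation"])
p,_=grab_frame("wrist"); q,_=grab_frame("scene")
cv2.imwrite("pics/w2.png",np.hstack([p[::,120:520,::-1],cv2.resize(q[180:330,180:305,::-1],(400,480))]))
E
```

```text
[487.94011297 191.85227102  69.86901527] [ 0.11983982  1.49575408 -8.98967407] [ 0.18428874 -0.0882722  -0.0060938 ] [-1.79831411e+02  4.48042089e-02  9.45470777e+01]
```

View pics/w2.png

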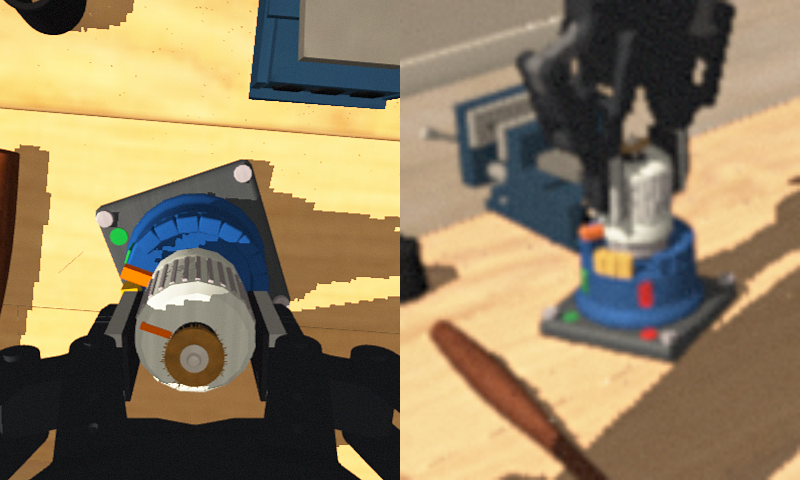

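The lug sits against the green mark exactly as it sat against the red one, at (137,275) with the mark at (118,237), and there was no slip. I'll lower it and release.

Request:
servo_tool(
  rows=[
    [[0,0,0.003],[0,0,0]],
    [[0,0,0.004],[0,0,0]],
    [[0,0,0.004],[0,0,0]],
    [[0,0,0.003],[0,0,0]],
    [[0,0,0],[0,0,0]],
    [[0,0,0],[0,0,0]],
  ],
)

```text
clock: 7.35
tcp_pos: [488.0, 191.9, 56.4]
orientation: [-179.9, 0.0, 94.5]
ft_force: [-5.7, -0.9, 0.6]
width: 0.457
gripper_force: 42.3
```

Request:
servo_tool(
  rows=[
    [[0,0,0],[0,0,0]],
    [[0,0,0],[0,0,0]],
    [[0,0,0],[0,0,0]],
    [[0,0,0],[0,0,0]],
    [[0,0,0],[0,0,0]],
    [[0,0,0],[0,0,0]],
    [[0,0,0],[0,0,0]],
    [[0,0,0],[0,0,0]],
  ],
  fingers=85,
)

```text
clock: 8.15
tcp_pos: [489.3, 192.4, 56.3]
orientation: [180.0, -0.0, 94.5]
ft_force: [-0.2, -0.3, -0.1]
width: 0.995
gripper_force: 0.0
```

Request:
servo_tool(
  rows=[
    [[0,0,-0.01],[0,0,0]],
    [[0,0,-0.015],[0,0,0]],
    [[0,0,-0.02],[0,0,0]],
    [[0,0,-0.025],[0,0,0]],
    [[0,0,-0.025],[0,0,0]],
    [[0,0,-0.025],[0,0,0]],
    [[0,0,-0.02],[0,0,0]],
    [[0,0,-0.015],[0,0,0]],
    [[0,0,0],[0,0,0]],
    [[0,0,0],[0,0,0]],
  ],
)

```text
clock: 9.15
tcp_pos: [489.1, 192.4, 211.5]
orientation: [180.0, -0.0, 94.5]
ft_force: [-0.1, 0.1, -1.3]
width: 0.994
gripper_force: 0.0
```

```bash
python3 - <<'E'
from h import *
s,p,w=world(); print(s["clock"],s["tcp_pos"],s["ft_force"])
near=np.hypot(w[...,0]-488.3,w[...,1]-193.7)<34
t=near&(w[...,2]>77)&(w[...,2]<105)
q=w[t];print("top z",np.percentile(q[:,2],[50,90]),cv2.minEnclosingCircle(q[:,:2].astype(np.float32)))
hsv=cv2.cvtColor(p,cv2.COLOR_RGB2HSV)
k=near&(hsv[...,0]>=8)&(hsv[...,0]<=18)&(hsv[...,1]>170)&(hsv[...,2]>100)&(w[...,2]<70)
o=np.median(w[k],0);print("lug",k.sum(),o,np.degrees(np.arctan2(o[1]-193.7,o[0]-488.3)))
print([(r["p"],r["centre"]) for n in("stone_pointer","brush_grip") for r in pinpoint("wrist",n)])
qq,_=grab_frame("scene")
cv2.imwrite("pics/w3.png",np.hstack([p[::,120:520,::-1],cv2.resize(qq[180:330,180:305,::-1],(400,480))]))
E
```

```text
9.15 [489.07647129 192.44877615 211.47676191] [-0.06500644  0.11947518 -1.30163113]
top z [86.02390786 87.1502564 ] ((487.9317321777344, 194.51296997070312), 20.361116409301758)
lug 104 [463.75359578 201.89376999  49.86746885] 161.54061174080357
[(0.73, [488.5, 194.4, 75.9])]
```

View pics/w3.png

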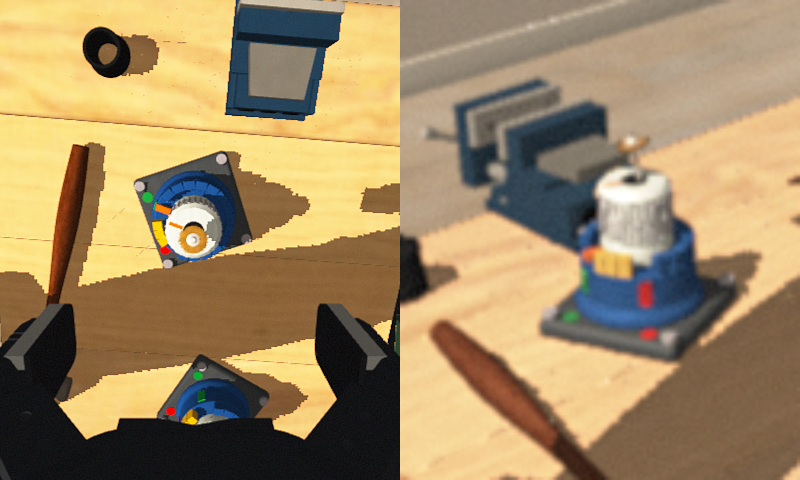

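The lug has turned 70° clockwise to the green mark. Its height is back to 49.9 mm (50.0 before), so the collar is fully down, and the gripper is clear.

```bash
python3 -c "
from rig import job; print(job.close_job())"
```

```text
the job is handed in; nothing more can be done
None
```

The wheel-brush chuck is locked: its collar turned about 70° clockwise to the green mark and sprang fully back down, the grinding-point chuck was not touched, and the job was handed in with the gripper clear at about 9 s.

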